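# Hook the lid of the lunch box under its rail and rock it shut until the clip clicks

## Task

Close the packed lunch box: pick up its lid, hook the lid's rear lip under the rail along the back of the box with the front still raised, then rock the front down until the spring clip snaps over its edge, and let go. Ease it home rather than forcing it - the rail is only plastic-mounted - and leave the box standing where it is and the other things on the shelf undisturbed.

Things in the scene. Friction and masses are not known exactly. Their poses are not given: they have to be found in the camera images.
- shelf: white plastic shelf fixed on the counter, 270 deep (x) by 1000 long (y); deck top 45 mm above the counter; raised edge 22 mm above the deck along the back (+x side) and both ends. Origin at counter level under its centre, z up; its yaw varies a little
- box: yellow plastic lunch box, open, packed, about 1.1 kg, 120 deep (x) by 170 wide (y), rim at z = 60 mm. Loose on the deck, back wall against the shelf's raised edge: it cannot slide back, but slides sideways or forward above about 5 N. Origin under its centre at the deck; +x to its back (rail), -x to its front (clip), z up. Walls 4 mm
- box_rail (a point): mid-axis of the rail, a steel rod 8 mm in diameter along y at the back of the box: box x = 62, z = 70. A flat flange (z = 60, x 46 to 72) runs below it: gap 6 mm. Plastic ears at y 42 to 50 each side hold the rod (top z = 76); a wall behind (face x = 68, top z = 74) stops the lip. They crack if the contact forces between lid and box (clip and seal too) add up to over 30 N
- lid: loose yellow lid, about 0.1 kg, right way up on the deck. Origin: middle of the rear lower edge of its lip; +x points rearward out of the lip, z up. Lip 4 mm thick, 76 wide (y), x -11 to 0. Plate 5 thick (z 0 to 5), 170 wide, x -126 to -11. Two ribs 4 deep below it (x -112 to -26, outer faces y +-77.5) fit inside the box walls; on the deck it rests on them
- lid_handle (a point): centre of the bar of the lid's carrying handle, a stiff U-shaped bail: bar 12 by 12, 88 long (y), 34 mm above its hinge; arms at y 38 to 44 each side, 25 mm free below the bar. Axes turn with the handle: y along the bar, z from hinge to bar
- handle (a joint): angle of the handle to the lid in rad: 0 at right angles to the lid, positive leaning to the lid's front, stop at 0.24; folds back to -1.2. Hinge axis along y at lid x = -82, z = 10, nearly free (0.004 N m). The hinge lies about 15 mm in front of the lid's centre of mass, so hung from an upright handle the lid swings lip down, front up, to that stop (0.24 rad)
- lid_front (a point): middle of the lid's lower front edge (lid x = -126, z = 0), axes as the lid. Shut, it is at box z = 62, x -62 to -58, with the lip's edge at box x 64 to 68. To pass under the rail the lid must be front up by 0.19 to 0.3 rad: flatter and its front strikes the clip, steeper and the lip jams in the gap
- clip (a joint): angle of the steel spring clip in rad: 0 at rest (upright), growing as its top is pushed outward (to the front). The lid's front edge, pressed down, must push it out to about 0.07, then on through the seal until it springs back to 0 over the lid: the click. That takes 8 to 11 N at the lid's front edge, 12 to 17 N at the handle; 2 mm further down it meets the hard rim
- seal (a joint): squeeze of the soft grey silicone seal strip (4 by 156 mm) on the front rim, in m: 0 when free, standing 5 mm above the rim (top at box z = 65, x -57.5 to -53.5), 0.005 flush with the rim. It pushes back with 2 N plus 2.7 N per mm; about 3 mm of squeeze lets the clip catch, and it then holds the lid up against the catch
- clip_catch (a point): middle of the lower inner edge of the clip's catch, at rest at box x = -55, z = 67 (just over the shut lid's top face); above it the cam face slopes up and outward to x = -62, z = 83. The leaf is 56 wide (y), hinged on the front wall at box x = -64.5, z = 27
- mug: aluminium mug, 76 diameter, 85 high, origin under its centre; bystander
- ashtray: small round glass ashtray with a bar of soap in it, 70 diameter, 24 high, origin under its centre; bystander between box and lid
- scourer_holder: steel pot scourer holder, 80 diameter, 58 high, bail handle to 100, origin under its centre; bystander
- brush: silicone dish brush lying along x, 215 long, 44 wide, 26 high, origin on the deck under it; bystander
- bottle: clear plastic bottle, 56 diameter, 150 high, origin under its centre; bystander
- jar: small glass jar with steel cap, 48 diameter, 65 high, origin under its centre; bystander between box and lid

How it is judged:
By the outcome, as a careful person would: the job done as asked, in the order asked, and still so for the second after the job is handed in, with the robot touching nothing.
It also fails if it takes over 64 s, if anything falls off the work surface, if the arm or the gripper's body presses on something with over 40 N, if the wrist force passes 120 N, or if a joint passes its speed limit or range.

## Robot

A 7-joint arm with a two-finger parallel gripper is mounted at the origin on the work surface. World frame = base frame: x ahead of the robot, y to its left, z up, the work surface at z = 0. Lengths are in m, angles in rad, forces in N, time in s.
With the tool pointing down it reaches from about 0.4 to 0.875 m from the base axis. Payload 6.5 kg.
Tool frame: the origin (TCP) lies between the finger pads; the fingertips stand 8 mm ahead of it and the grasp point (between the pads) lies 11 mm behind it (env.tip_extent is the z of the fingertips in the tool frame, in m); z points along the fingers, x is the direction in which the jaws open and shut, and the axes are right-handed (so a half turn about z gives the same grasp; the last joint's range is limited). The gripper opens to 85 mm and grips with 20 to 120 N. Pads are 22 mm wide; open, the fingers measure 114 mm over their backs; the gripper's body (76 mm by 85 mm) begins 54 mm behind the grasp point. The pads swing forward as they close: fully open they stand 13 mm farther back than shut.
Start: joints at [1.177, 0.536, -0.004, 1.538, 0.003, 1.067, -0.071], TCP at [0.209, -0.615, 0.239] pointing down, gripper open.
Joint ranges: [-2.7, 2.7], [-0.37, 2.16], [-1.27, 1.26], [0.24, 2.4], [-1.31, 4.45], [0.19, 1.91], [-2.76, 2.76]. Speed limits (rad/s): [2.39, 2.39, 3.14, 3.14, 3.14, 3.14, 3.14].

## Interface

Orientations are given as a unit quaternion [x, y, z, w].
In Python, from cell import env, fingers, solver, monitor, vision, sign_off gives the robot as it stands. Calls block until the motion is done:
- env.move_pose(position, orientation): joint-space move of the TCP to a pose.
- env.line_to(position, attitude=None, feed=0.15, guard=None): straight line of the TCP; attitude=None keeps the orientation; feed is the mean speed in m/s. With guard (N) it stops when the force on the tool has changed by that much, and returns True; else False.
- env.movej(angles): joint-space move.
- fingers.let_go() and fingers.gripper_close(grip_force=None): open the fingers fully, or close them until they stop; grip_force is the grip in N (None keeps the last).
- env.dwell(seconds).
- solver.inverse_kinematics(position, orientation): joint angles nearest the present ones, or None.
- monitor.read_state(): the state.
- vision.read_camera(name): name is "scene" or "top"; returns a dict with "color" (400x640x3 uint8, blue, green, red), "fx", "fy", "cx", "cy" (pixels), "origin" and "orientation" of the camera in the world. Camera axes: x right, y down, z forward; pixel columns grow to the right and rows downward; lengths in m; the calibration is good to about 2 mm. A picture is of the moment at which its call begins. There is no depth.
A pose or a line that the arm cannot do raises env.IKError and nothing moves.
- sign_off(): hands the job in, once; it reports no verdict.
The state is a dict: "time": time; "joint_pos": joint angles; "qd": joint speeds; "joint_torque": joint torques, N m; "ee_pos": TCP position; "tcp_rot": TCP orientation; "contact_force": force on the tool from outside, world axes, zero at the start; "torque": the same for the moment, N m; "finger_gap": finger opening in m.
Only numpy, scipy, OpenCV 4.12 (cv2) and the standard library are available. Lean on these libraries where they do the work, as an engineer would, in place of code of your own. Each camera call takes 0.05 s, during which the arm holds its last target.

## Working session

There is one attempt and no reset: what is moved stays moved. The work goes in short steps, each a Python script; the robot and the scene stay as the last script left them, time stands still between calls to the robot, and variables do not carry over. Pictures are saved under pics/ and viewed, and the job is handed in when it is done.

```bash
ls -la; mkdir -p pics; python3 - <<'E'
from cell import env, fingers, solver, monitor, vision
import cv2
s=monitor.read_state()
print({k:(v if not hasattr(v,'round') else v) for k,v in s.items()}, env.tip_extent)
for n in ("scene","top"):
    c=vision.read_camera(n); cv2.imwrite(f"pics/{n}0.png",c["color"])
    print(n,[c[k] for k in("fx","fy","cx","cy","origin","orientation")])
E
```

```text
total 12
drwxr-xr-x  3 agent agent 4096 Dec  7 15:47 .
drwxr-xr-x 23 root  root  4096 Dec  7 15:47 ..
drwxr-xr-x  2 agent agent 4096 Dec  7 15:47 pics
{'time': 0.0, 'joint_pos': array([ 1.17679654,  0.53717159, -0.00443667,  1.53886281,  0.00261916,
        1.06731938, -0.071185  ]), 'qd': array([ 6.10963803e-04,  1.06993346e-03, -4.69115385e-05, -1.50249332e-03,
        3.17594684e-04, -5.42001989e-04,  6.65288367e-04]), 'joint_torque': array([ 1.34225511e-04, -5.83404064e+01,  1.04911387e+00, -2.59101981e+01,
        1.23003451e-02,  9.58836376e-03, -1.86600465e-05]), 'ee_pos': array([ 0.2090517 , -0.61480985,  0.23841362]), 'tcp_rot': array([ 8.13034194e-01, -5.82215277e-01, -7.53794399e-04, -4.49727421e-04]), 'contact_force': array([-0.66026241, -1.21480206, -0.46812462]), 'torque': array([-0.03627464,  0.04069189,  0.00283466]), 'finger_gap': 0.08537135073196958} 0.008
scene [430.8252119262853, 430.8252119262853, 316.82655295090365, 209.85472879016763, array([1.06248224, 0.41144303, 1.15589647]), array([ 0.42007332,  0.8661929 , -0.24257972, -0.12001393])]
top [477.651501323517, 477.651501323517, 321.28586136875396, 198.18493829266265, array([0.2302546 , 0.03788161, 1.68914129]), array([ 0.7106853 , -0.69668046,  0.06984013, -0.06844776])]
```

View pics/scene0.png

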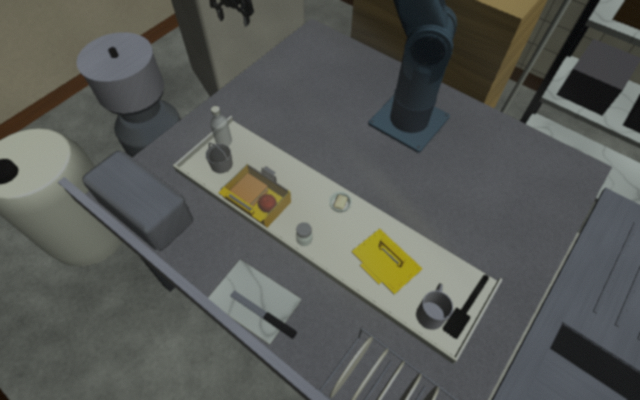

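View pics/top0.png

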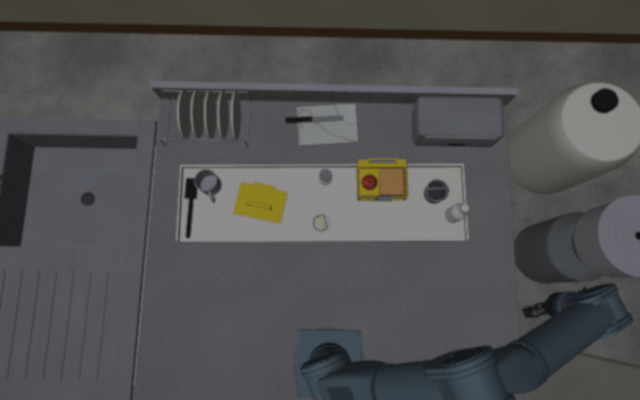

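The top view shows the lid at about (261,202) px, rotated a little with its lip towards the back, and the box at (383,180) px. In the scene view the lid is at (388,260) and the box at (256,195). Next I'll enlarge both.

```bash
python3 - <<'E'
import cv2
t=cv2.imread("pics/top0.png"); s=cv2.imread("pics/scene0.png")
def c(im,x0,y0,x1,y1,f,n):
    o=cv2.resize(im[y0:y1,x0:x1],None,fx=f,fy=f,interpolation=cv2.INTER_CUBIC)
    o=cv2.convertScaleAbs(o,alpha=1.3)
    for k in range(x0//10*10+10,x1,10): cv2.putText(o,str(k),(int((k-x0+.5)*f),8),0,.3,(255,255,255)); cv2.line(o,(int((k-x0+.5)*f),10),(int((k-x0+.5)*f),16),(255,255,255))
    for k in range(y0//10*10+10,y1,10): cv2.putText(o,str(k),(0,int((k-y0+.5)*f)),0,.3,(255,255,255)); cv2.line(o,(18,int((k-y0+.5)*f)),(24,int((k-y0+.5)*f)),(255,255,255))
    cv2.imwrite(n,o)
c(t,225,170,300,232,10,"pics/t_lid.png")
c(t,345,148,420,210,10,"pics/t_box.png")
c(s,345,220,430,300,7,"pics/s_lid.png")
c(s,210,155,300,235,7,"pics/s_box.png")
E
```

```text
(no output)
```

View pics/t_lid.png

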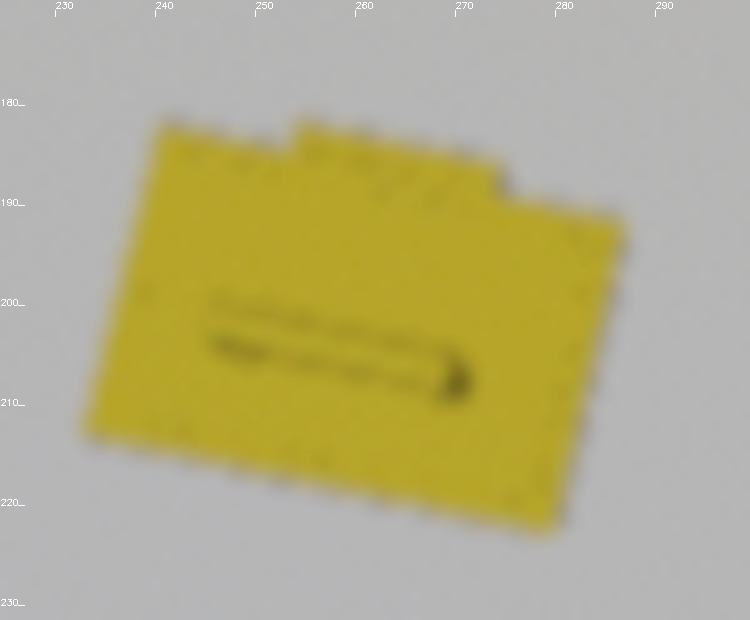

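View pics/t_box.png

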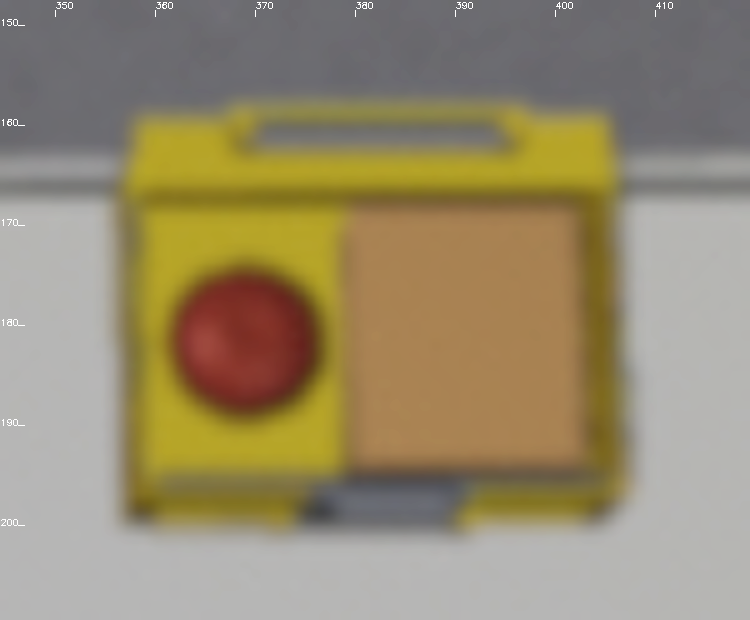

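View pics/s_lid.png

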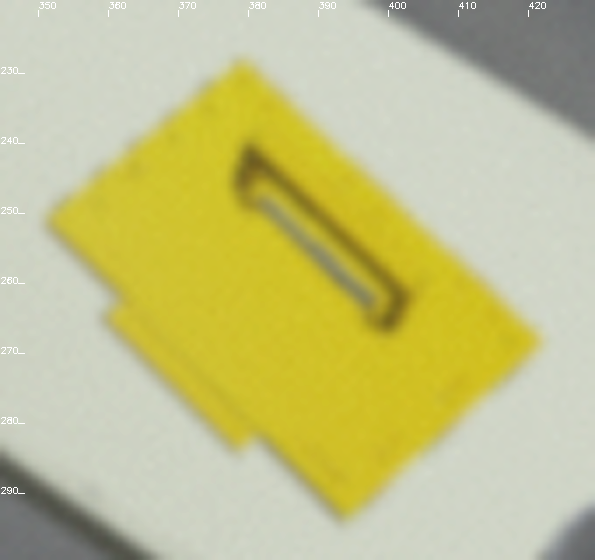

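View pics/s_box.png

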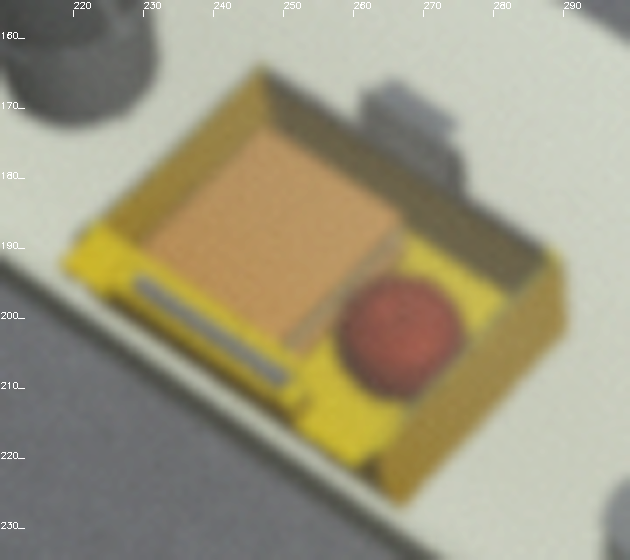

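```bash
cat > h.py <<'E'
import numpy as np, cv2, pickle
from scipy.spatial.transform import Rotation as R
from scipy.optimize import least_squares
CAM={"scene":(430.8252119262853,316.82655295090365,209.85472879016763,[1.06248224,0.41144303,1.15589647],[0.42007332,0.8661929,-0.24257972,-0.12001393]),
"top":(477.651501323517,321.28586136875396,198.18493829266265,[0.2302546,0.03788161,1.68914129],[0.7106853,-0.69668046,0.06984013,-0.06844776])}
def proj(n,P):
    f,cx,cy,o,q=CAM[n]; P=np.atleast_2d(P)
    c=R.from_quat(q).inv().apply(P-np.array(o))
    return np.c_[f*c[:,0]/c[:,2]+cx,f*c[:,1]/c[:,2]+cy]
def onplane(n,uv,z):
    f,cx,cy,o,q=CAM[n]; uv=np.atleast_2d(uv)
    d=R.from_quat(q).apply(np.c_[(uv[:,0]-cx)/f,(uv[:,1]-cy)/f,np.ones(len(uv))])
    o=np.array(o); return o+d*((z-o[2])/d[:,2])[:,None]
def tri(uvs):  # dict name->uv
    r=least_squares(lambda X:np.concatenate([proj(n,X)[0]-uv for n,uv in uvs.items()]),[.6,0,.1]); return r.x,r.fun
E
python3 - <<'E'
from h import *
lid_t=dict(RL=(240.5,182),LL=(254.3,181.3),LR=(275,186.2),RR=(286.8,191.4),FL=(233,212.9),FR=(279.6,222.8))
lid_s=dict(RL=(393.4,293.5),LL=(378,284),LR=(359.5,264.8),RR=(351,251),FL=(421,268.5),FR=(378.5,228))
# which scene corner is which: print triangulations
for k in lid_t:
    X,f=tri({"top":lid_t[k],"scene":lid_s[k]}); print(k,(X*1000).round(1),f.round(1))
# shelf corners test
E
```

```text
RL [608.2 322.6  49.7] [ 0.2 -0.1  0.2  0. ]
LL [611.5 274.6  49.8] [ 0.1 -0.   0.1  0. ]
LR [595.6 201.7  48. ] [-0.  0. -0. -0.]
RR [577.1 159.   51.5] [ 0. -0.  0.  0.]
FL [497.9 343.2  47.3] [ 0.3 -0.1  0.2  0. ]
FR [466.1 179.2  51.2] [ 0.3 -0.1  0.3  0.1]
```

```bash
python3 - <<'E'
import cv2
t=cv2.imread("pics/top0.png"); s=cv2.imread("pics/scene0.png")
def c(im,x0,y0,x1,y1,f,n):
    o=cv2.resize(im[y0:y1,x0:x1],None,fx=f,fy=f,interpolation=cv2.INTER_CUBIC)
    o=cv2.convertScaleAbs(o,alpha=1.3)
    for k in range(x0//20*20+20,x1,20): cv2.putText(o,str(k),(int((k-x0+.5)*f),8),0,.3,(255,255,255)); cv2.line(o,(int((k-x0+.5)*f),10),(int((k-x0+.5)*f),16),(255,255,255))
    for k in range(y0//10*10+10,y1,10): cv2.putText(o,str(k),(0,int((k-y0+.5)*f)),0,.3,(255,255,255)); cv2.line(o,(18,int((k-y0+.5)*f)),(24,int((k-y0+.5)*f)),(255,255,255))
    return o
import numpy as np
cv2.imwrite("pics/t_shelf.png",np.vstack([c(t,170,155,325,250,5,''),])[:, :800])
cv2.imwrite("pics/t_shelf2.png",np.vstack([c(t,322,155,475,250,5,''),])[:, :800])
E
```

```text
(no output)
```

View pics/t_shelf.png

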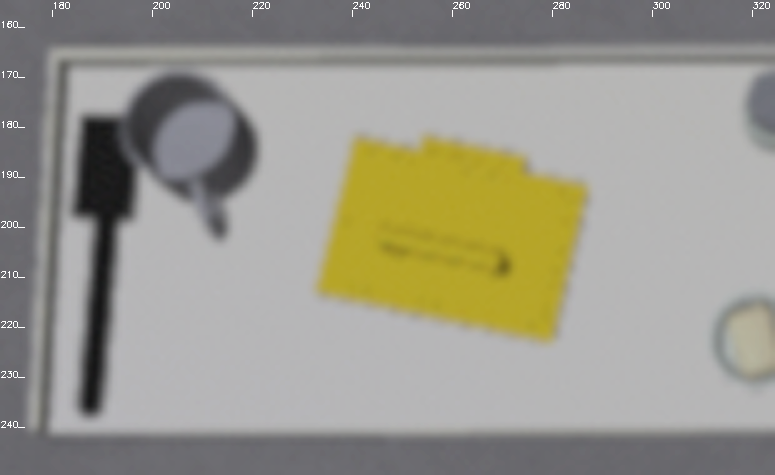

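View pics/t_shelf2.png

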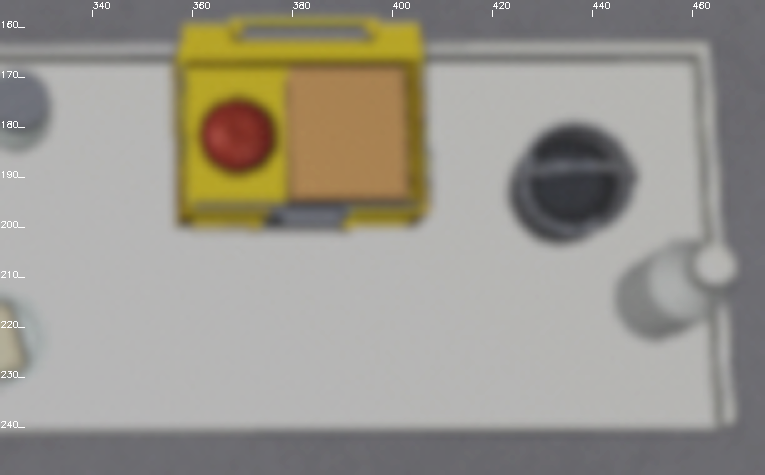

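```bash
cat > lidfit.py <<'E'
from h import *
from scipy.optimize import minimize
def lidpolys():
    def box(x0,x1,y0,y1,z0,z1): return np.array([[x,y,z] for x in(x0,x1) for y in(y0,y1) for z in(z0,z1)])/1000.
    return [box(-126,-11,-85,85,0,5),box(-11.5,0,-38,38,0,4)]
def render(n,T,rot,roi,polys,ss=8):
    x0,y0,x1,y1=roi; m=np.zeros(((y1-y0)*ss,(x1-x0)*ss),np.uint8)
    for P in polys:
        uv=proj(n,rot.apply(P)+T)
        h=cv2.convexHull(uv.astype(np.float32))[:,0]
        q=((h-[x0,y0]+.5)*ss-.5)
        cv2.fillPoly(m,[np.round(q*16).astype(np.int32)],255,shift=4)
    m=cv2.GaussianBlur(m.astype(np.float32)/255,(0,0),.6*ss)
    return cv2.resize(m,(x1-x0,y1-y0),interpolation=cv2.INTER_AREA)
def obs(im,roi,bg=None):
    x0,y0,x1,y1=roi; a=im[y0:y1,x0:x1].astype(float); d=a[:,:,2]-a[:,:,0]
    lo=np.percentile(d,5); hi=np.percentile(d,90); return np.clip((d-lo)/(hi-lo),0,1)
E
python3 - <<'E'
from lidfit import *
roi={"top":(225,170,300,232),"scene":(340,218,432,302)}
im={n:cv2.imread(f"pics/{n}0.png") for n in roi}
O={n:obs(im[n],roi[n]) for n in roi}; P=lidpolys()
def cost(p,names,z=None):
    zz=p[3] if z is None else z
    return sum(((render(n,[p[0],p[1],zz],R.from_euler('z',p[2]),roi[n],P)-O[n])**2).mean() for n in names)*100
x0=[.603,.238,.2,.049]
for names,z in ((("top",),.049),(("scene",),.049),(("top","scene"),None)):
    s=x0 if z is None else x0[:3]
    sim=np.vstack([s]+[np.array(s)+np.eye(len(s))[i]*[.008,.008,.06,.006][i] for i in range(len(s))])
    r=minimize(cost,s,args=(names,z),method="Nelder-Mead",options=dict(initial_simplex=sim,xatol=1e-5,fatol=1e-6))
    print(names,r.x.round(4),r.fun)
# shelf edges in top: front edge & back inner
t=im["top"].astype(float).mean(2)
us=[u for u in list(range(200,460,4))]; v=[]
for u in us:
    col=t[234:248,u]; g=np.diff(col); k=g.argmin(); w=g[max(0,k-2):k+3]; v.append(234.5+(np.arange(max(0,k-2),max(0,k-2)+len(w))*w).sum()/w.sum())
pf=np.polyfit(us,v,1); print("front px line",pf,np.std(np.polyval(pf,us)-v))
X=onplane("top",[[200,np.polyval(pf,200)],[460,np.polyval(pf,460)]],.045); print(X); d=X[0]-X[1]; print("yaw of y axis",np.arctan2(-d[0],d[1]))
us=[u for u in list(range(215,320,4))+list(range(412,456,4))]; v=[]
for u in us:
    col=t[160:172,u]; k=col[3:].argmin()+3; w=(col[k-2:k+3].max()-col[k-2:k+3]); v.append(160+((np.arange(k-2,k+3))*w).sum()/w.sum())
pb=np.polyfit(us,v,1); print(pb,np.std(np.polyval(pb,us)-v)); X=onplane("top",[[200,np.polyval(pb,200)],[460,np.polyval(pb,460)]],.045); print(X)
d=X[0]-X[1]; print(np.arctan2(-d[0],d[1]))
E
```

```text
('top',) [ 0.6035  0.2387 -0.1921] 0.5265310566805154
('scene',) [ 0.6047  0.2395 -0.1862] 0.9795583457078495
('top', 'scene') [ 0.6037  0.2385 -0.19    0.0469] 1.4414400455717604
front px line [-5.32189474e-03  2.42366345e+02] 0.10588723158578668
[[ 0.39667143  0.45252608  0.045     ]
 [ 0.41932995 -0.44396137  0.045     ]]
yaw of y axis 0.025269402368109407
[1.96663502e-02 1.56979472e+02] 0.632382919781855
[[ 0.68302833  0.47227158  0.045     ]
 [ 0.68325982 -0.45373091  0.045     ]]
0.0002499836112903252
```

```bash
python3 - <<'E'
from h import *
pts=dict(flY=((358.3,159.0),(260.5,221)),flmY=((405.2,158.8),(218.8,192.5)),frontmY=((405.3,196),(245.3,164.5)),frontY=((358.7,196.2),(288.5,190.5)))
for k,(a,b) in pts.items():
    X,f=tri({"top":a,"scene":b}); print(k,(X*1000).round(1),f.round(1))
t=cv2.imread("pics/top0.png").astype(float).mean(2)
for lo,hi,zs in ((162,176,'back'),):
  for u in (230,300,320,340,415,420,450): print(u,t[lo:hi,u].round().astype(int))
E
```

```text
flY [683.3 -84.8 104.9] [-0.6  0.3 -0.5 -0.1]
flmY [ 687.2 -246.1  104.1] [-0.6  0.4 -0.6 -0.1]
frontmY [ 561.1 -250.8  103.3] [ 1.2 -0.8  1.2  0.3]
frontY [554.3 -88.8 103.9] [ 0. -0.  0.  0.]
230 [ 83  89 108 120 112 105 122 136 140 139 140 140 140 139]
300 [ 84  93 109 113 101 108 130 139 140 139 139 140 139 140]
320 [ 86  94 111 112  97 107 128 133 126 115 108 100  95  93]
340 [ 86  98 114 113  96 106 130 139 139 139 140 140 140 140]
415 [ 88 104 118 111  94 108 131 139 139 139 139 139 138 139]
420 [ 90 108 121 113  94 108 130 139 139 139 139 139 139 139]
450 [ 91 108 123 114  98 113 133 139 139 139 139 138 139 139]
```

```bash
cat > wf.py <<'E'
from h import *
def boxlines():
    L=[]
    def rect(x0,x1,y0,y1,z): 
        c=[(x0,y0,z),(x1,y0,z),(x1,y1,z),(x0,y1,z)]
        return [(c[i],c[(i+1)%4]) for i in range(4)]
    L+=rect(-60,60,-85,85,60)+rect(-56,56,-81,81,60)+rect(-60,60,-85,85,0)
    L+=[((72,-81,60),(72,81,60)),((66,-42,70),(66,42,70)),((58,-42,70),(58,42,70))]
    L+=[((68,-50,74),(68,50,74)),((-55,-28,67),(-55,28,67)),((-62,-28,83),(-62,28,83)),((-64.5,-28,27),(-64.5,28,27))]
    return np.array(L)/1000
def overlay(im,name,T,rot,lines,roi,f,out,col=(255,0,255)):
    x0,y0,x1,y1=roi
    o=cv2.convertScaleAbs(cv2.resize(im[y0:y1,x0:x1],None,fx=f,fy=f,interpolation=cv2.INTER_CUBIC),alpha=1.3)
    for a,b in lines:
        uv=proj(name,rot.apply(np.array([a,b]))+T)
        q=((uv-[x0,y0]+.5)*f-.5).round().astype(int)
        cv2.line(o,tuple(map(int,q[0])),tuple(map(int,q[1])),col,1,cv2.LINE_AA)
    if out: cv2.imwrite(out,o)
    return o
E
python3 - <<'E'
from wf import *
T=[.6135,-.1674,.045]; r=R.from_euler('z',.0253)
a=overlay(cv2.imread("pics/top0.png"),"top",T,r,boxlines(),(350,150,412,206),9,"pics/o1.png")
b=overlay(cv2.imread("pics/scene0.png"),"scene",T,r,boxlines(),(212,155,297,232),7,"pics/o2.png")
E
```

```text
(no output)
```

View pics/o1.png

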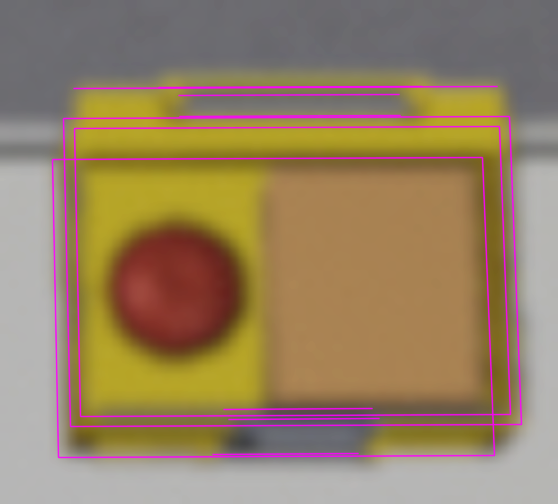

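View pics/o2.png

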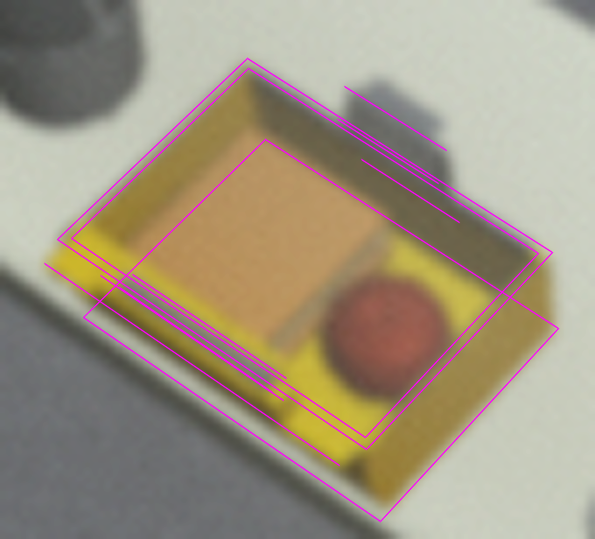

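```bash
cat >> wf.py <<'E'
def barlines(phi):
    # handle angle phi: positive leaning to lid front (-x)
    c=np.array([-82,0,10.]); Rh=R.from_euler('y',-phi)
    L=[]
    for x in(-6,6):
        for z in(28,40): L.append(((x,-44,z),(x,44,z)))
        for y in(-44,44): L.append(((x,y,0),(x,y,40)))
    for y in(-44,44):
        for z in (28,40): L.append(((-6,y,z),(6,y,z)))
    L=np.array(L,float); return (Rh.apply(L.reshape(-1,3)).reshape(L.shape)+c)/1000
def lidlines():
    L=[]
    for x0,x1,y,z in((-126,-11,85,5),(-11,0,38,4)):
        c=[(x0,-y,z),(x1,-y,z),(x1,y,z),(x0,y,z)]; L+=[(c[i],c[(i+1)%4]) for i in range(4)]
    return np.array(L)/1000
E
python3 - <<'E'
from wf import *
T=[.604,.239,.049]; r=R.from_euler('z',-.19)
rows=[]
for nm,roi in(("top",(226,174,296,230)),("scene",(345,222,428,300))):
    im=cv2.imread(f"pics/{nm}0.png"); row=[]
    for phi in(-.25,0.0,.24):
        o=overlay(im,nm,T,r,np.vstack([lidlines(),barlines(phi)]),roi,3.8 if nm=="top" else 3.2,None); row.append(cv2.resize(o,(266,250)))
    rows.append(np.hstack(row))
cv2.imwrite("pics/bar.png",np.vstack(rows))
E
```

```text
(no output)
```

View pics/bar.png

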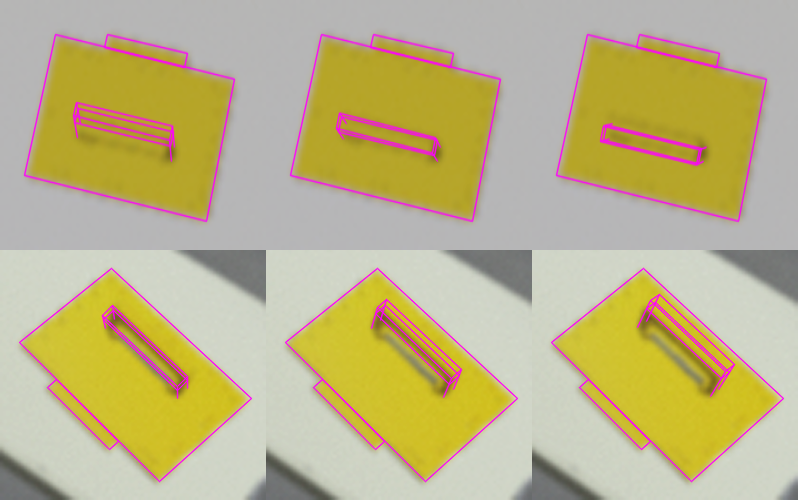

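```bash
python3 - <<'E'
from wf import *
for a in((257.8,204.3),(257.8,203)):
  for b in((389.9,253.8),(388,256),(391,251.5)):
    X,f=tri({"top":a,"scene":b}); l=R.from_euler('z',.19).apply(X-[.604,.239,.049]); print(a,b,(X*1000).round(1),(l*1000).round(1),f.round(1))
T=[.604,.239,.049]; r=R.from_euler('z',-.19)
for phi in (.1,.17): pass
im=cv2.imread("pics/scene0.png"); t=cv2.imread("pics/top0.png")
o=cv2.resize(im[232:275,370:412],None,fx=9,fy=9,interpolation=cv2.INTER_CUBIC)
p=cv2.resize(t[190:217,238:280],None,fx=9,fy=9,interpolation=cv2.INTER_CUBIC); 
p=np.vstack([p,np.zeros((o.shape[0]-p.shape[0],)+p.shape[1:],np.uint8)])
cv2.imwrite("pics/raw.png",cv2.convertScaleAbs(np.hstack([o,p]),alpha=1.3))
E
```

```text
(257.8, 204.3) (389.9, 253.8) [525.8 254.3  72.2] [-79.7   0.3  23.2] [ 0.4 -0.2  0.4  0.1]
(257.8, 204.3) (388, 256) [528.7 253.7  61.2] [-76.7   0.2  12.2] [ 1.1 -0.4  0.9  0.2]
(257.8, 204.3) (391, 251.5) [523.5 253.8  82.7] [-81.8  -0.6  33.7] [ 0.2 -0.1  0.1  0. ]
(257.8, 203) (389.9, 253.8) [528.9 254.6  78. ] [-76.7   1.2  29. ] [ 0.2 -0.1  0.1  0. ]
(257.8, 203) (388, 256) [531.9 253.9  67.1] [-73.7   1.1  18.1] [ 0.8 -0.3  0.7  0.1]
(257.8, 203) (391, 251.5) [526.6 254.1  88.4] [-78.8   0.3  39.4] [-0.1  0.  -0.1 -0. ]
```

View pics/raw.png

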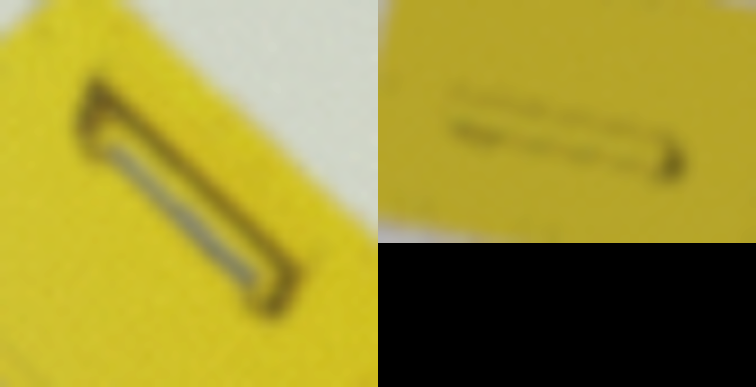

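```bash
python3 - <<'E'
from wf import *
T=np.array([.604,.239,.049]); r=R.from_euler('z',-.19)
def crop(n,uv): 
    o={"scene":(370,232),"top":(238,190)}[n]; return ((uv-np.array(o)+.5)*9-.5+([378,0] if n=="top" else 0)).round().astype(int)
for n in("scene","top"):
    print(n,"hinge",crop(n,proj(n,r.apply(np.array([[-82,-38,10],[-82,38,10]])/1000)+T)).tolist())
    for phi in(-.2,0,.12,.24):
        for x,z in((-6,28),(6,28),(-6,40),(6,40)):
            Rh=R.from_euler('y',-phi)
            P=(Rh.apply([[x,-44,z],[x,44,z]])+[-82,0,10])/1000
            print(phi,(x,z),crop(n,proj(n,r.apply(P)+T)).tolist())
E
```

```text
scene hinge [[98, 131], [274, 299]]
-0.2 (-6, 28) [[97, 76], [305, 273]]
-0.2 (6, 28) [[69, 102], [277, 300]]
-0.2 (-6, 40) [[96, 63], [306, 261]]
-0.2 (6, 40) [[68, 89], [278, 288]]
0 (-6, 28) [[109, 66], [318, 263]]
0 (6, 28) [[82, 89], [290, 287]]
0 (-6, 40) [[114, 48], [325, 246]]
0 (6, 40) [[87, 71], [297, 270]]
0.12 (-6, 28) [[116, 62], [325, 257]]
0.12 (6, 28) [[90, 82], [298, 279]]
0.12 (-6, 40) [[125, 41], [335, 238]]
0.12 (6, 40) [[98, 61], [309, 260]]
0.24 (-6, 28) [[123, 58], [331, 253]]
0.24 (6, 28) [[98, 75], [306, 272]]
0.24 (-6, 40) [[134, 35], [344, 231]]
0.24 (6, 40) [[109, 52], [320, 250]]
top hinge [[664, 164], [472, 123]]
-0.2 (-6, 28) [[671, 155], [445, 107]]
-0.2 (6, 28) [[679, 126], [454, 78]]
-0.2 (-6, 40) [[670, 143], [442, 95]]
-0.2 (6, 40) [[677, 114], [450, 66]]
0 (-6, 28) [[668, 169], [442, 122]]
0 (6, 28) [[675, 139], [449, 91]]
0 (-6, 40) [[665, 164], [437, 116]]
0 (6, 40) [[672, 133], [445, 85]]
0.12 (-6, 28) [[666, 178], [440, 130]]
0.12 (6, 28) [[673, 147], [447, 100]]
0.12 (-6, 40) [[662, 176], [434, 128]]
0.12 (6, 40) [[669, 145], [441, 97]]
0.24 (-6, 28) [[665, 187], [439, 139]]
0.24 (6, 28) [[671, 156], [445, 108]]
0.24 (-6, 40) [[660, 189], [432, 141]]
0.24 (6, 40) [[666, 158], [438, 110]]
```

```bash
cat >> h.py <<'E'
def tool(H,psi,delta=0.,flip=False):
    r=R.from_euler('z',psi)*R.from_euler('y',delta); h=r.apply([0,0,1.])
    q=r*R.from_euler('x',np.pi)
    if flip: q=q*R.from_euler('z',np.pi)
    return np.array(H)+.034*h-.011*h,q.as_quat()
def hinge(lip,psi,th):  # lip rear lower edge world, yaw, front-up pitch
    return np.array(lip)+(R.from_euler('z',psi)*R.from_euler('y',th)).apply([-.082,0,.010])
BT=np.array([.6135,-.1674,.045]); BY=.0253
def boxw(p): return BT+R.from_euler('z',BY).apply(np.array(p)/1000.)
E
python3 - <<'E'
from h import *
from cell import solver
# height check of bar's rear top edge
X,f=tri({"top":(238+(560-378)/9-.5,190+112/9-.5),"scene":(370+200/9-.5,232+167/9-.5)}); print("bar rear-top edge",(X*1000).round(1),f.round(2))
H=np.array([.604,.239,.049])+R.from_euler('z',-.19).apply([-.082,0,.010]); print(H)
for fl in(0,1):
    p,q=tool(H,-.19,0,fl); print(p,solver.inverse_kinematics(p,q),solver.inverse_kinematics(p+[0,0,.1],q))
    p2,q2=tool(hinge(boxw([60,0,60]),BY,.25),BY,.02,fl); print(p2,solver.inverse_kinematics(p2,q2),solver.inverse_kinematics(p2+[0,0,.12],q2))
E
```

```text
bar rear-top edge [527.7 254.2  99.6] [-0.45  0.16 -0.37 -0.08]
[0.52347565 0.25448643 0.059     ]
[0.52347565 0.25448643 0.082     ] [ 0.03726185  0.7903111  -0.80014239  1.78939285  0.72147122  0.88175659
 -1.28979033] [ 0.20601774  0.76018762 -1.08781151  1.73008505  0.74265225  1.1252909
 -1.30505345]
[ 0.59698848 -0.16781783  0.15797165] [ 0.52062042  0.63468103 -0.46027916  1.64797018  0.33194566  0.95759688
 -0.03518588] [ 0.53118919  0.50400579 -0.47479084  1.54212128  0.2445065   1.17464186
  0.03306287]
[0.52347565 0.25448643 0.082     ] [ 0.19509694  0.94349639 -1.08147247  1.78093277  0.96530642  1.05341263
  1.69229638] [ 0.20012567  0.75322217 -1.07581433  1.7303782   0.73295309  1.11887056
  1.84340038]
[ 0.59698848 -0.16781783  0.15797165] [-0.47472793  0.88101862  1.08735182  1.71036912 -0.84895937  1.12346638
 -2.23652735] [-0.48505922  0.69246198  1.09309217  1.60555482 -0.62718697  1.25959276
 -2.39247754]
```

```bash
python3 - <<'E'
from h import *
from cell import env,solver,monitor,fingers
s=monitor.read_state(); q0=np.array(s["joint_pos"])
q=q0.copy(); q[1]=.38; env.movej(q)
q[0]=-.52; q[6]=.55; env.movej(q)
s=monitor.read_state(); print(s["time"],s["ee_pos"],s["tcp_rot"],s["joint_pos"])
H=np.array([.604,.239,.049])+R.from_euler('z',-.19).apply([-.082,0,.010])
for fl in (0,1):
  for dz in(.1,0):
    p,qq=tool(H,-.19,0,fl); print(fl,solver.inverse_kinematics(p+[0,0,dz],qq))
print(s["contact_force"])
E
```

```text
4.025 [0.59216902 0.28835441 0.34126138] [0.85674502 0.50985844 0.07765137 0.00161506] [-0.5190897   0.37995664 -0.003827    1.53877948  0.00277174  1.06737073
  0.54995266]
0 [-0.68906735  0.49400947  0.21244067  1.78382293 -0.13036342  0.87738473
 -0.607792  ]
0 [-0.66344326  0.63982289  0.18029839  1.83292921 -0.17030355  0.68377475
 -0.57572055]
1 [-0.26683616  0.51494195 -0.35197546  1.7571119   0.21713027  0.90776466
  2.2404176 ]
1 [-0.29754939  0.6557133  -0.31372717  1.80958787  0.28896394  0.72124678
  2.18268625]
[-0.10317322  0.26793127  0.34005231]
```

```bash
python3 - <<'E'
from h import *
from cell import env,solver,monitor,fingers,vision
H=np.array([.604,.239,.049])+R.from_euler('z',-.19).apply([-.082,0,.010])
p,q=tool(H,-.19)
env.move_pose(p+[0,0,.07],q)
print("guard",env.line_to(p,feed=.1,guard=6))
for n in("scene","top"): cv2.imwrite(f"pics/{n}1.png",vision.read_camera(n)["color"])
s=monitor.read_state(); print(s["time"],s["ee_pos"],s["tcp_rot"],s["contact_force"],s["joint_pos"])
E
python3 - <<'E'
import cv2,numpy as np
a=cv2.imread("pics/scene1.png")[200:310,330:440]; b=cv2.imread("pics/top1.png")[160:270,210:320]
cv2.imwrite("pics/g1.png",cv2.resize(np.hstack([a,b]),None,fx=3.6,fy=3.6,interpolation=cv2.INTER_CUBIC))
E
```

```text
guard False
6.0417 [0.52405805 0.25478408 0.0827733 ] [ 9.95492954e-01 -9.48326439e-02  6.02791812e-04 -4.30931857e-04] [-0.17451471 -0.26438986 -0.08521278] [-0.6623913   0.63868876  0.17897376  1.83219625 -0.16878404  0.68390483
 -0.57693774]
```

View pics/g1.png

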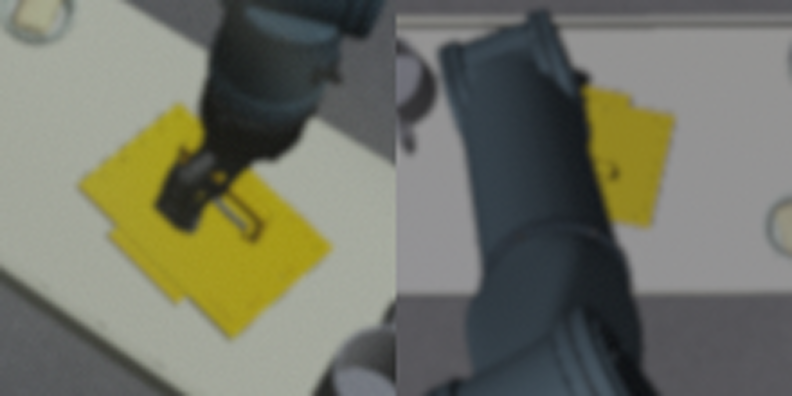

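The fingers straddle the bar and the lid hasn't moved. I'll grip it and lift.

```bash
python3 - <<'E'
from h import *
from cell import env,solver,monitor,fingers,vision
fingers.gripper_close(80)
s=monitor.read_state(); print(s["time"],s["finger_gap"],s["ee_pos"],s["contact_force"])
p=np.array(s["ee_pos"])
env.line_to(p+[0,0,.16],feed=.12)
for n in("scene","top"): cv2.imwrite(f"pics/{n}2.png",vision.read_camera(n)["color"])
s=monitor.read_state(); print(s["time"],s["finger_gap"],s["ee_pos"],s["contact_force"],s["torque"])
p2,q2=tool(hinge(boxw([54,0,60]),BY,.25),BY,.02); print(p2,solver.inverse_kinematics(p2+[0,0,.1],q2))
a=cv2.imread("pics/scene2.png")[180:310,330:460]; b=cv2.imread("pics/top2.png")[150:280,200:330]
cv2.imwrite("pics/g2.png",cv2.resize(np.hstack([a,b]),None,fx=3,fy=3,interpolation=cv2.INTER_CUBIC))
E
```

```text
6.7083 0.010435368710874946 [0.52375639 0.25452811 0.08221938] [ 0.26386132 -0.36612553  2.3489121 ]
8.2917 0.01046428450423662 [0.52341459 0.25433748 0.24149256] [-0.21220471  0.23378154 -1.72425847] [-0.02375924  0.02359049  0.00098866]
[ 0.5909904  -0.16796961  0.15797165] [-0.04142141  0.48163753  0.34009198  1.61800637 -0.1686302   1.09101784
  0.36911719]
```

View pics/g2.png

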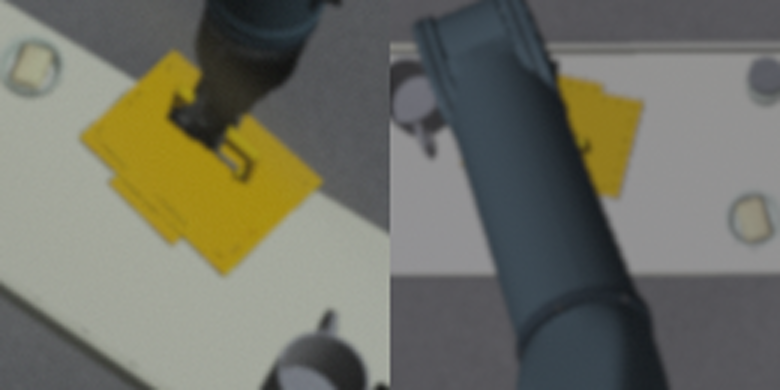

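```bash
python3 - <<'E'
from wf import *
H=np.array([.5234,.2543,.2415-.023])
for th in(.24,):
    r=R.from_euler('z',-.19)*R.from_euler('y',th); T=H-r.apply([-.082,0,.010])
    a=overlay(cv2.imread("pics/scene2.png"),"scene",T,r,lidlines(),(350,190,445,275),4.2,None)
    b=overlay(cv2.imread("pics/top2.png"),"top",T,r,lidlines(),(210,160,305,245),4.2,None)
cv2.imwrite("pics/g3.png",np.hstack([a,b]))
E
```

```text
(no output)
```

View pics/g3.png

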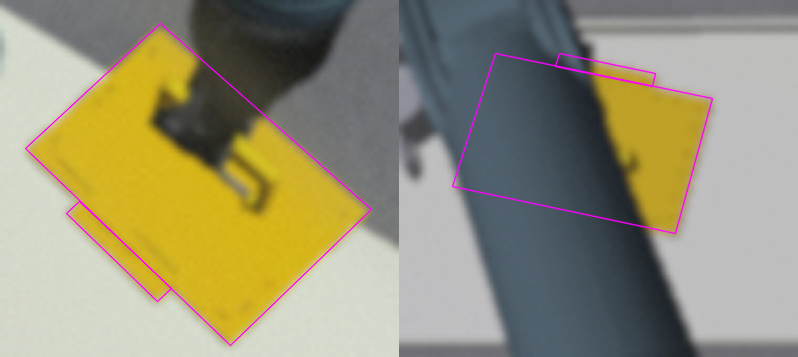

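```bash
cat >> h.py <<'E'
DEL=.025
def snap(k,names=("scene","top")):
    from cell import vision
    for n in names: cv2.imwrite(f"pics/{n}{k}.png",vision.read_camera(n)["color"])
E
python3 - <<'E'
from h import *
from cell import env,solver,monitor,fingers
p,q=tool(hinge(boxw([51,0,60]),BY,.24+DEL),BY,DEL)
env.line_to(np.r_[p[:2],.2415],attitude=q,feed=.2)
env.line_to(p+[0,0,.025],feed=.1)
env.dwell(.3)
snap(4)
s=monitor.read_state(); print(s["time"],s["ee_pos"],s["tcp_rot"],q,p,s["contact_force"],s["joint_pos"])
from wf import *
t=np.array(s["ee_pos"]); rt=R.from_quat(s["tcp_rot"]); H=t+rt.apply([0,0,.023])
r=R.from_euler('z',BY)*R.from_euler('y',.24+DEL); T=H-r.apply([-.082,0,.010])
print("lip in box",R.from_euler('z',-BY).apply(T-BT)*1000)
for n,roi in(("scene",(195,140,300,240)),("top",(340,140,425,221))):
    o=overlay(cv2.imread(f"pics/{n}4.png"),n,T,r,lidlines(),roi,7,None)
    cv2.imwrite(f"pics/h4{n}.png",o)
E
```

```text
11.7083 [ 0.58871185 -0.16799707  0.1843875 ] [ 9.99844289e-01  1.26738619e-02 -1.22778030e-02  1.65442354e-04] [ 9.99841872e-01  1.26486744e-02 -1.24986744e-02  1.58116665e-04] [ 0.58856443 -0.168031    0.1591203 ] [ 0.03493883  0.62399873 -1.6072352 ] [-0.00388241  0.55821023  0.28824861  1.68336722 -0.17803933  0.95024925
  0.37563622]
lip in box [5.11583834e+01 2.97160317e-02 8.52669485e+01]
```

View pics/h4scene.png

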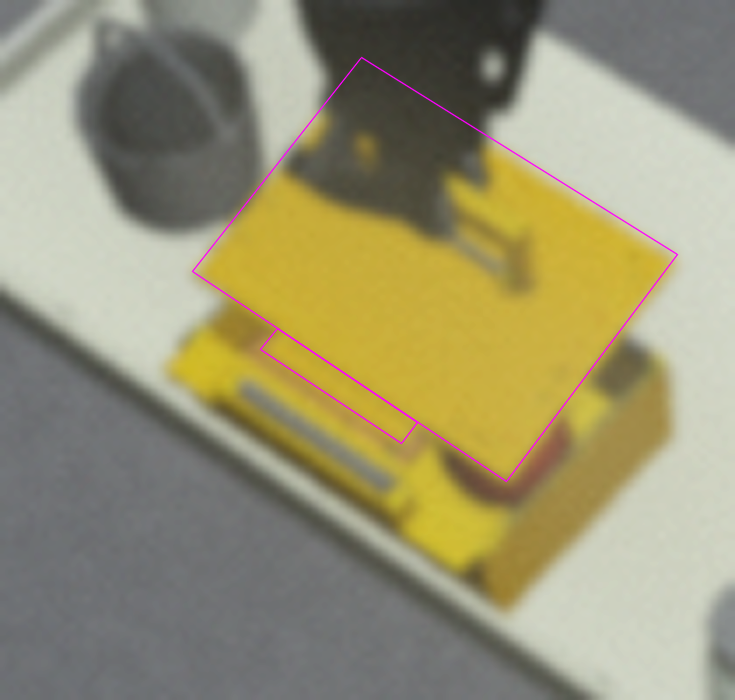

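View pics/h4top.png

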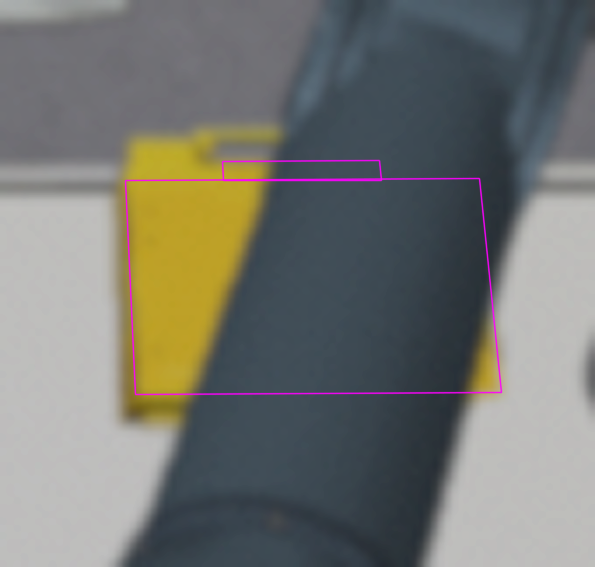

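```bash
python3 - <<'E'
from h import *
for n in("scene","top"):
    print(n,proj(n,np.array([boxw([62,y,73]) for y in(-42,0,42)])).round(1).tolist())
    print(n,"clip",proj(n,np.array([boxw([-62,y,83]) for y in(-28,0,28)])).round(1).tolist())
    print("px per mm y",(proj(n,boxw([62,5,73]))-proj(n,boxw([62,-5,73])))/10)
im=cv2.imread("pics/scene0.png").astype(float); t=cv2.imread("pics/top0.png").astype(float)
# profile along rod
for n,I in(("scene",im),("top",t)):
    ys=np.arange(-60,61,2); uv=proj(n,np.array([boxw([62,y,73]) for y in ys])).astype(np.float32)
    d=I[:,:,2]-I[:,:,0]; best=cv2.remap(d.astype(np.float32),uv[:,0],uv[:,1],cv2.INTER_LINEAR)[:,0]
    thr=(best.max()+best.min())/2; idx=np.where(best<thr)[0]; print(n,ys[idx[0]],ys[idx[-1]],best.min(),best.max())
    ys=np.arange(-44,45,2)
    for z in(80,84):
        uv=proj(n,np.array([boxw([-61,y,z]) for y in ys])).astype(np.float32)
        g=cv2.remap(I.mean(2).astype(np.float32),uv[:,0],uv[:,1],cv2.INTER_LINEAR)[:,0]; print(n,z,g.round().astype(int).tolist())
E
```

```text
scene [[229.3, 194.1], [240.2, 201.5], [251.3, 209.0]]
scene clip [[260.7, 166.8], [267.9, 171.4], [275.2, 176.0]]
px per mm y [[0.26152936 0.17739441]]
top [[394.1, 160.9], [381.8, 161.0], [369.5, 161.0]]
top clip [[391.7, 196.0], [383.3, 196.0], [374.9, 196.1]]
px per mm y [[-0.2932506   0.00132842]]
scene -42 40 21.46875 119.5
scene 80 [151, 150, 150, 150, 150, 150, 149, 145, 135, 123, 111, 100, 93, 89, 88, 86, 86, 87, 87, 87, 88, 88, 88, 88, 86, 87, 87, 87, 88, 88, 89, 91, 93, 96, 97, 101, 105, 116, 127, 136, 144, 148, 151, 152, 153]
scene 84 [151, 151, 151, 150, 150, 151, 150, 149, 143, 135, 126, 114, 105, 98, 95, 93, 92, 91, 91, 92, 92, 92, 93, 92, 92, 91, 92, 92, 93, 93, 94, 96, 99, 105, 109, 112, 116, 123, 132, 139, 146, 148, 151, 152, 153]
top -44 40 2.0 103.23242
top 80 [72, 72, 71, 72, 72, 72, 73, 73, 72, 71, 68, 66, 65, 65, 65, 65, 65, 65, 65, 65, 65, 65, 65, 65, 65, 66, 66, 66, 68, 70, 73, 76, 76, 77, 77, 78, 78, 79, 80, 80, 79, 78, 78, 78, 79]
top 84 [70, 71, 70, 70, 70, 71, 71, 71, 71, 70, 68, 66, 65, 64, 64, 64, 64, 64, 64, 64, 64, 64, 64, 64, 65, 65, 65, 65, 66, 69, 73, 77, 78, 79, 79, 79, 80, 81, 81, 81, 81, 80, 80, 80, 80]
```

```bash
sed -i 's/BT=np.array(\[.6135,-.1674,.045\])/BT=np.array([.6135,-.1686,.045])/' h.py; cat >> h.py <<'E'
def lipstate():
    from cell import monitor
    s=monitor.read_state(); t=np.array(s["ee_pos"]); rt=R.from_quat(s["tcp_rot"]); H=t+rt.apply([0,0,.023])
    Hb=R.from_euler('z',-BY).apply(H-BT)*1000
    return s,Hb
def rep(tag=""):
    s,Hb=lipstate(); print(tag,"t",round(s["time"],2),"hinge box",Hb.round(2),"F",np.round(R.from_euler('z',-BY).apply(s["contact_force"]),2),"gap",round(s["finger_gap"],4)); return s,Hb
E
python3 - <<'E'
from h import *
from cell import env
rep()
p,q=tool(hinge(boxw([52,0,60]),BY,.24+DEL),BY,DEL)
print(env.line_to(p+[0,0,.004],attitude=q,feed=.06,guard=5)); rep()
print(env.line_to(p+[0,0,-.0018],feed=.015,guard=4)); rep(); env.dwell(.2); rep()
snap(5)
from wf import *
s,Hb=lipstate()
outs=[]
for th in(.265,.245,.225):
    r=R.from_euler('z',BY)*R.from_euler('y',th); T=boxw(Hb)-r.apply([-.082,0,.010])
    o=overlay(cv2.imread("pics/scene5.png"),"scene",T,r,lidlines(),(205,145,300,235),8,f"pics/h5_{th}.png")
E
```

```text
t 11.71 hinge box [-25.33   1.23 116.39] F [ 0.05  0.62 -1.61] gap 0.0109
False
 t 12.21 hinge box [-2.481e+01  4.000e-02  9.461e+01] F [ 0.83  0.61 -1.05] gap 0.0106
False
 t 12.74 hinge box [-2.453e+01  3.000e-02  8.933e+01] F [-0.32 -0.52 -1.22] gap 0.0103
 t 12.94 hinge box [-2.445e+01  1.000e-02  8.942e+01] F [-0.36  0.61 -1.27] gap 0.0102
```

View pics/h5_0.245.png

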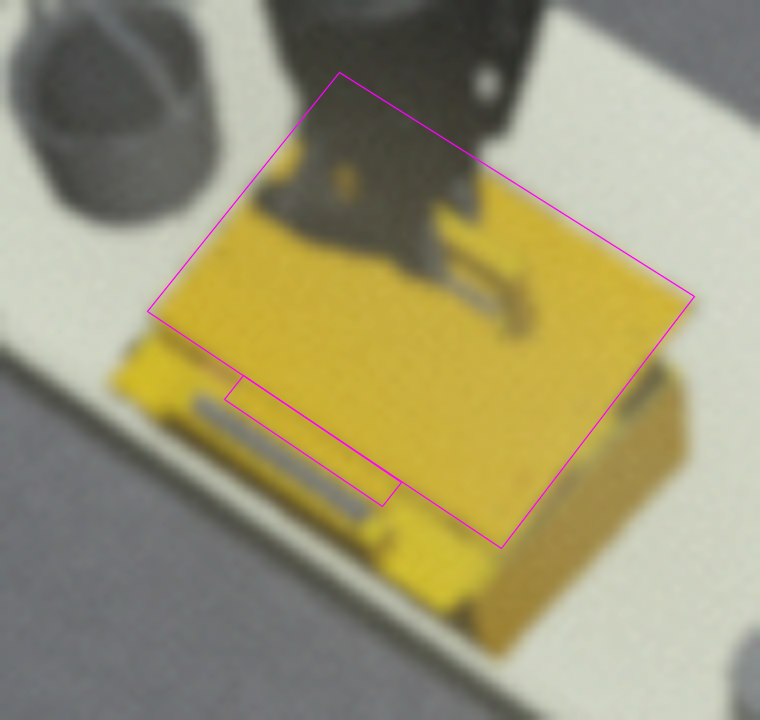

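```bash
python3 - <<'E'
from lidfit import *
Hb=np.array([-24.45,.01,89.42])
roi=(276,168,300,196)  # front right corner over shelf
im=cv2.imread("pics/scene5.png").astype(float)
x0,y0,x1,y1=roi; a=im[y0:y1,x0:x1]; d=a[:,:,2]-a[:,:,0]
O=np.clip((d-np.percentile(d,5))/(np.percentile(d,95)-np.percentile(d,5)),0,1)
m=np.ones_like(O); 
P=lidpolys(); 
for dy in(-2,-1,0,1):
  row=[]
  for th in np.arange(.15,.31,.02):
    r=R.from_euler('z',BY)*R.from_euler('y',th); T=boxw(Hb+[0,dy,0])-r.apply([-.082,0,.010])
    M=render("scene",T,r,roi,P); w=np.zeros_like(O); w[:14]=1 # upper part only: front edge region
    row.append(round(float((((M-O)**2)*w).mean()*1000),1))
  print(dy,row)
E
```

```text
-2 [1.6, 1.7, 3.4, 4.5, 5.8, 6.1, 9.2, 11.0]
-1 [1.7, 2.4, 3.1, 4.7, 6.1, 7.5, 8.6, 10.4]
0 [1.1, 2.5, 3.5, 4.3, 5.6, 8.6, 8.9, 9.8]
1 [1.5, 1.8, 3.6, 4.8, 5.8, 7.2, 8.9, 11.0]
```

View pics/h5_0.225.png

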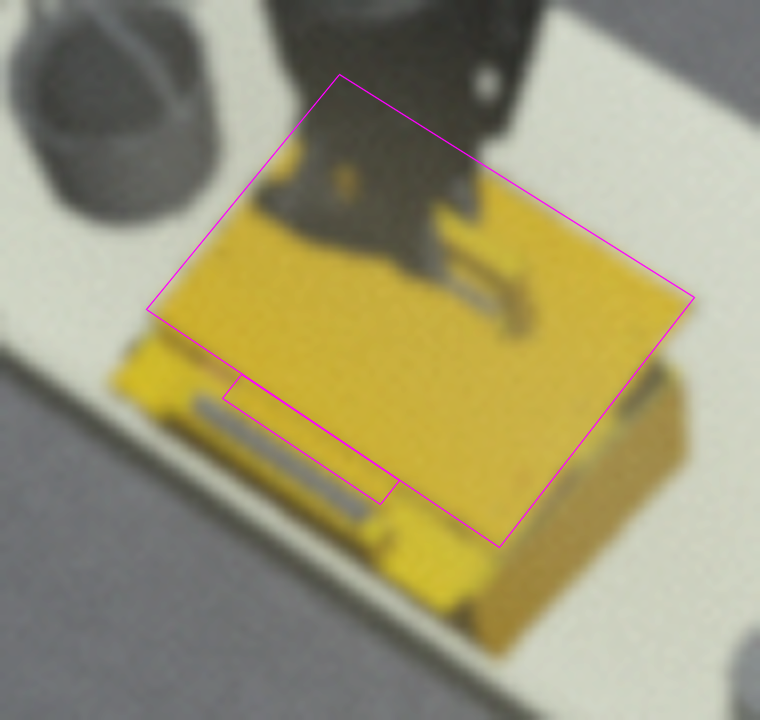

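```bash
python3 - <<'E'
from h import *
from cell import env,monitor
s,Hb=rep(); p0=np.array(s["ee_pos"])
p,q=tool(hinge(boxw([52,0,60]),BY,.24+DEL),BY,DEL); p=p+[0,0,-.0018]
ex=R.from_euler('z',BY).apply([1,0,0])
for d,f in((.009,.02),(.012,.012),(.0175,.008)):
    g=env.line_to(p+d*ex,feed=f,guard=3.0); rep(f"{d} {g}")
    if g: break
snap(6,("scene",))
a=cv2.imread("pics/scene6.png")[145:235,205:300]; cv2.imwrite("pics/h6.png",cv2.resize(a,None,fx=7,fy=7,interpolation=cv2.INTER_CUBIC))
E
```

```text
t 13.04 hinge box [-2.446e+01  2.000e-02  8.940e+01] F [ 0.3   0.27 -0.14] gap 0.0105
0.009 False t 13.64 hinge box [-15.46  -0.    89.29] F [ 0.09 -0.32 -1.34] gap 0.0107
0.012 False t 14.04 hinge box [-1.241e+01  1.000e-02  8.933e+01] F [ 0.69 -0.28 -1.26] gap 0.0105
0.0175 True t 14.49 hinge box [-11.03   0.24  88.47] F [ 0.5  -0.51 -1.86] gap 0.0105
```

View pics/h6.png

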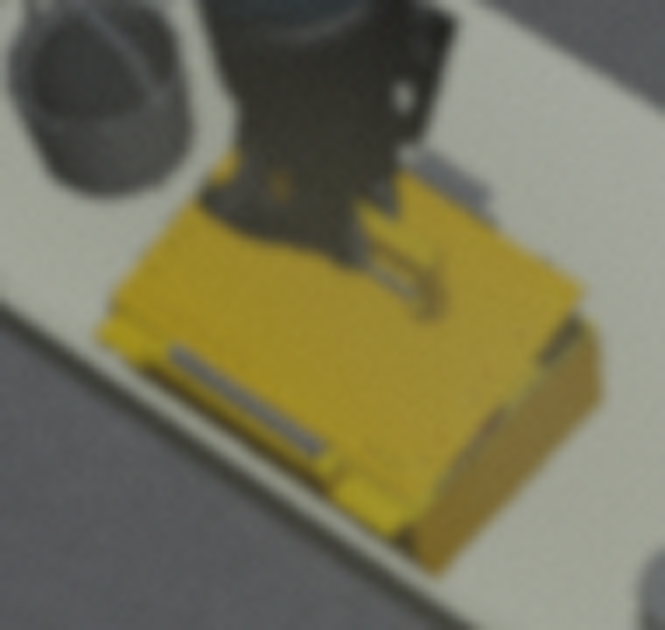

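```bash
python3 - <<'E'
from h import *
from cell import env,monitor
env.dwell(.15); s,Hb=rep()
p,q=tool(hinge(boxw([52,0,60]),BY,.24+DEL),BY,DEL); p=p+[0,0,-.0018]
ex=R.from_euler('z',BY).apply([1,0,0])
env.line_to(p+.0125*ex,feed=.01); rep()
g=env.line_to(p+.0185*ex,feed=.008,guard=3.0); rep(g); env.dwell(.1); rep()
E
```

```text
t 14.69 hinge box [-11.5    0.37  88.  ] F [ 0.15 -0.11 -1.31] gap 0.0104
 t 14.97 hinge box [-1.220e+01 -3.000e-02  8.934e+01] F [-0.45 -0.53 -1.32] gap 0.0106
True t 15.41 hinge box [-11.09   0.2   88.47] F [-0.01 -0.   -2.27] gap 0.0108
 t 15.51 hinge box [-11.41   0.37  88.09] F [-0.14 -0.21 -1.35] gap 0.0106
```

```bash
cat >> h.py <<'E'
def arc(th,xr,zl=58.2+1.8): return boxw([xr,0,zl])+R.from_euler('z',BY).apply(R.from_euler('y',th).apply([-.082,0,.010]))
E
python3 - <<'E'
from h import *
from cell import env,monitor
for th in(.24,.22,.20,.18,.16,.15):
    p,q=tool(arc(th,65.8),BY,DEL)
    g=env.line_to(p,attitude=q,feed=.015,guard=6); rep(f"{th} {g}")
    if g: break
snap(7,("scene",))
a=cv2.imread("pics/scene7.png")[145:235,205:300]; cv2.imwrite("pics/h7.png",cv2.resize(a,None,fx=7,fy=7,interpolation=cv2.INTER_CUBIC))
E
```

```text
0.24 False t 15.76 hinge box [-11.68   0.    89.18] F [-0.5  -0.3  -1.26] gap 0.0104
0.22 False t 16.02 hinge box [-1.222e+01  8.000e-02  8.745e+01] F [-0.32 -0.79 -0.86] gap 0.0105
0.2 False t 16.27 hinge box [-1.269e+01  2.000e-02  8.595e+01] F [ 0.03  0.51 -1.34] gap 0.0102
0.18 False t 16.53 hinge box [-1.32e+01  2.00e-02  8.44e+01] F [-0.01  0.49 -1.04] gap 0.0106
0.16 False t 16.79 hinge box [-13.69  -0.    82.82] F [-0.61  0.07 -1.65] gap 0.01
0.15 False t 17.04 hinge box [-1.382e+01 -3.000e-02  8.210e+01] F [-0.07 -0.34 -1.64] gap 0.0104
```

View pics/h7.png

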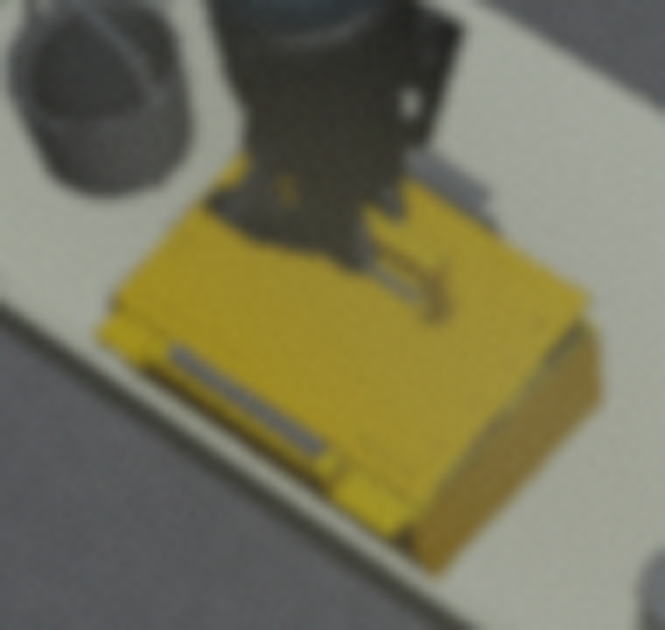

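```bash
python3 - <<'E'
from h import *
from cell import env,monitor
th=.15
while th>.05:
    th-=.01
    p,q=tool(arc(th,65.8),BY,DEL)
    g=env.line_to(p,attitude=q,feed=.008,guard=8); s,Hb=rep(f"{th:.3f} {g}")
    F=R.from_euler('z',-BY).apply(s["contact_force"])
    if g or F[2]>6 or abs(F[0])>5: break
E
```

```text
0.140 False t 17.34 hinge box [-14.    -0.    81.31] F [ 0.19 -0.16 -0.47] gap 0.0104
0.130 False t 17.59 hinge box [-1.394e+01 -5.000e-02  8.068e+01] F [ 0.    0.31 -0.27] gap 0.0107
0.120 False t 17.84 hinge box [-1.378e+01 -6.000e-02  8.010e+01] F [1.18 0.79 1.44] gap 0.0105
0.110 False t 18.09 hinge box [-13.93  -0.09  79.37] F [ 2.21 -0.14  4.09] gap 0.0102
0.100 False t 18.34 hinge box [-14.14  -0.11  78.53] F [2.62 0.59 6.26] gap 0.0105
```

```bash
python3 - <<'E'
from h import *
from cell import env,monitor
th=.10; pk=0
while th>-.02:
    th-=.006
    p,q=tool(arc(th,66.2),BY,DEL)
    g=env.line_to(p,attitude=q,feed=.006,guard=7); s,Hb=rep(f"{th:.3f} {g}")
    F=R.from_euler('z',-BY).apply(s["contact_force"])
    if g or F[2]>15.5 or abs(F[0])>6 or F[2]<pk-3: break
    pk=max(pk,F[2])
E
```

```text
0.094 False t 18.59 hinge box [-14.09  -0.09  77.96] F [2.08 0.92 5.18] gap 0.0101
0.088 False t 18.84 hinge box [-14.13  -0.12  77.59] F [2.25 0.43 6.6 ] gap 0.0104
0.082 False t 19.09 hinge box [-14.1   -0.13  77.23] F [ 1.77 -0.54  5.97] gap 0.0104
0.076 False t 19.34 hinge box [-14.05  -0.17  76.89] F [1.46 0.47 7.58] gap 0.0105
0.070 False t 19.59 hinge box [-13.92  -0.22  76.63] F [ 2.12 -0.3   8.33] gap 0.0103
0.064 False t 19.84 hinge box [-13.86  -0.24  76.36] F [2.24 0.39 8.96] gap 0.0106
0.058 False t 20.09 hinge box [-1.444e+01 -3.000e-02  7.477e+01] F [4.71 0.   1.07] gap 0.0105
```

```bash
python3 - <<'E'
from h import *
from cell import env,monitor
snap(8,("scene",))
a=cv2.imread("pics/scene8.png")[145:235,205:300]; cv2.imwrite("pics/h8.png",cv2.resize(a,None,fx=7,fy=7,interpolation=cv2.INTER_CUBIC))
th=.058
for th in (.054,.050,.046):
    p,q=tool(arc(th,66.8),BY,DEL)
    g=env.line_to(p,attitude=q,feed=.004,guard=7); s,Hb=rep(f"{th:.3f} {g}")
    F=R.from_euler('z',-BY).apply(s["contact_force"])
    if g or F[2]>15.5 or abs(F[0])>6: break
E
```

```text
0.054 False t 20.45 hinge box [-1.463e+01  5.000e-02  7.416e+01] F [4.27 0.01 0.83] gap 0.0104
0.050 False t 20.7 hinge box [-1.470e+01  4.000e-02  7.394e+01] F [ 3.64 -0.51  0.8 ] gap 0.0105
0.046 False t 20.95 hinge box [-1.473e+01  4.000e-02  7.371e+01] F [3.93 0.33 0.91] gap 0.0106
```

View pics/h8.png

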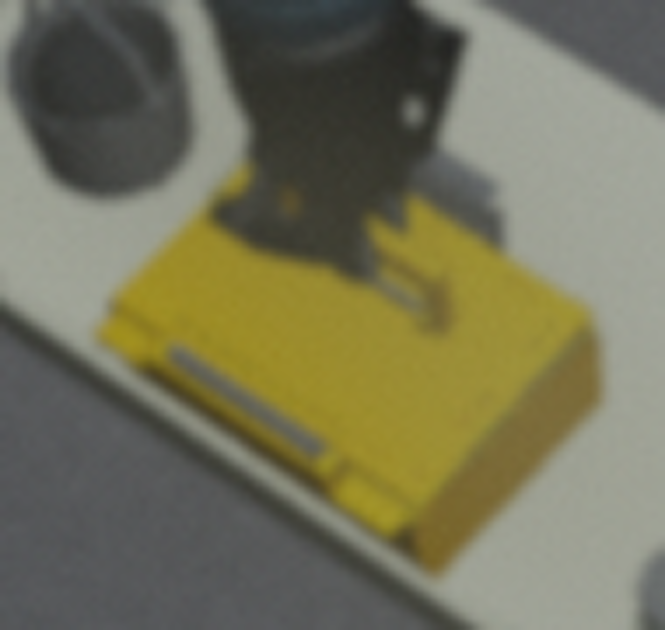

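```bash
python3 - <<'E'
from h import *
from cell import env,monitor
th=.046; pf=None
while th>-.03:
    th-=.004
    p,q=tool(arc(th,66.8),BY,DEL)
    g=env.line_to(p,attitude=q,feed=.004,guard=7); s,Hb=rep(f"{th:.3f} {g}")
    F=R.from_euler('z',-BY).apply(s["contact_force"])
    if g or F[2]>14.5 or abs(F[0])>7: break
    if pf is not None and (F[0]<pf[0]-2.5): break
    pf=F
E
```

```text
0.042 False t 21.2 hinge box [-1.468e+01  3.000e-02  7.360e+01] F [2.21 0.1  3.83] gap 0.0106
0.038 False t 21.45 hinge box [-14.67   0.    73.4 ] F [ 2.4  -0.27  4.33] gap 0.0107
0.034 False t 21.7 hinge box [-1.466e+01 -1.000e-02  7.320e+01] F [2.28 0.88 5.28] gap 0.0106
0.030 False t 21.95 hinge box [-1.465e+01  1.000e-02  7.301e+01] F [2.36 0.58 7.48] gap 0.0103
0.026 False t 22.2 hinge box [-14.67   0.    72.81] F [1.52 0.71 7.33] gap 0.0102
0.022 False t 22.45 hinge box [-1.470e+01  1.000e-02  7.256e+01] F [1.29 1.14 8.71] gap 0.0104
0.018 False t 22.7 hinge box [-14.7   -0.    72.26] F [1.52 0.27 8.48] gap 0.0104
0.014 False t 22.95 hinge box [-1.475e+01  1.000e-02  7.189e+01] F [2.23 0.91 8.72] gap 0.0103
0.010 False t 23.2 hinge box [-1.478e+01 -2.000e-02  7.158e+01] F [2.3  0.19 8.54] gap 0.0105
0.006 False t 23.45 hinge box [-1.476e+01  1.000e-02  7.150e+01] F [0.78 1.4  9.27] gap 0.0103
0.002 False t 23.7 hinge box [-14.74  -0.    71.47] F [ 0.63  1.26 12.61] gap 0.0104
-0.002 False t 23.95 hinge box [-1.470e+01 -2.000e-02  7.141e+01] F [-0.06  1.01 13.15] gap 0.0104
-0.006 False t 24.2 hinge box [-1.471e+01 -2.000e-02  7.126e+01] F [-1.12  2.06 14.31] gap 0.0105
-0.010 False t 24.45 hinge box [-1.470e+01 -3.000e-02  7.105e+01] F [-0.44  2.17 16.43] gap 0.0107
```

```bash
python3 - <<'E'
from h import *
from cell import env,monitor
env.dwell(.1); rep()
snap(9)
a=cv2.imread("pics/scene9.png")[155:220,205:300]; b=cv2.imread("pics/scene0.png")[155:220,205:300]; c=cv2.imread("pics/top9.png")[150:210,345:425]
cv2.imwrite("pics/h9.png",cv2.resize(a,None,fx=8,fy=8,interpolation=cv2.INTER_CUBIC))
cv2.imwrite("pics/h9t.png",cv2.resize(c,None,fx=8,fy=8,interpolation=cv2.INTER_CUBIC))
E
```

```text
t 24.55 hinge box [-14.69  -0.    71.08] F [-0.15  0.42 16.45] gap 0.0106
```

View pics/h9.png

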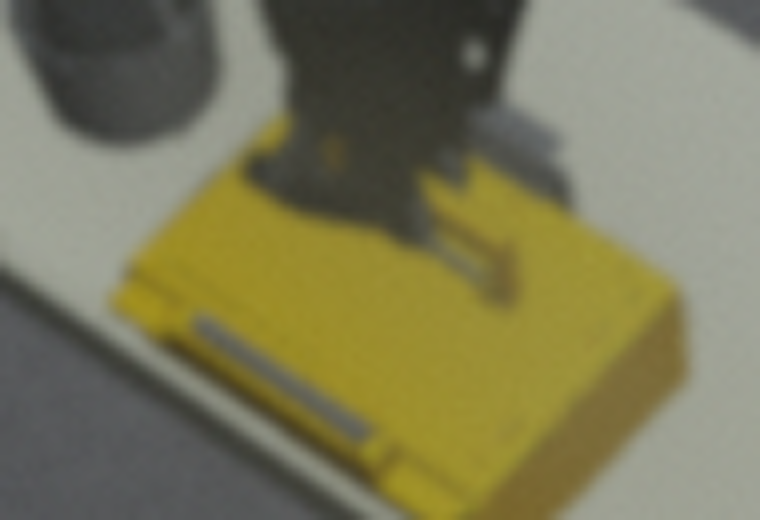

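View pics/h9t.png

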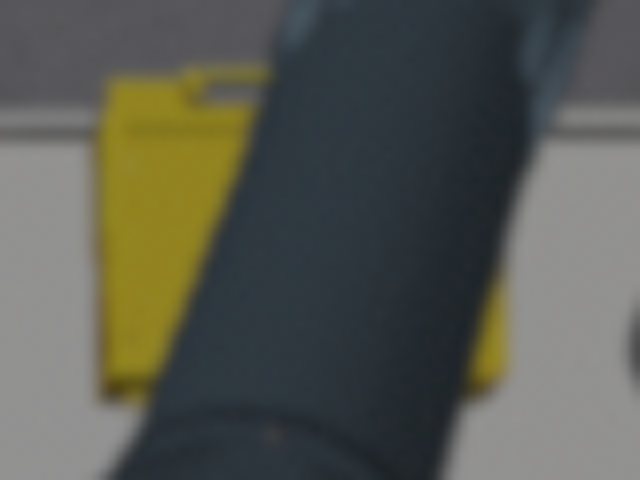

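```bash
python3 - <<'E'
from h import *
xs=np.arange(-90,-40,1.5)
for k in(0,6,7,8,9):
    im=cv2.imread(f"pics/scene{k}.png").astype(np.float32).mean(2)
    out=[]
    for y in(10,16,22):
        uv=proj("scene",np.array([boxw([x,y,83]) for x in xs])).astype(np.float32)
        out.append(cv2.remap(im,uv[:,0],uv[:,1],cv2.INTER_LINEAR)[:,0])
    g=np.mean(out,0); g=g/g[:3].mean()*100; print(k,g.round().astype(int).tolist())
E
```

```text
0 [100, 100, 100, 100, 100, 100, 99, 99, 97, 95, 92, 88, 83, 79, 76, 74, 72, 69, 66, 62, 59, 56, 54, 52, 52, 52, 52, 53, 53, 52, 50, 49, 47, 46]
6 [100, 100, 100, 100, 100, 100, 99, 99, 97, 95, 91, 87, 83, 78, 75, 73, 70, 68, 66, 65, 65, 65, 67, 68, 70, 71, 72, 72, 72, 72, 72, 72, 72, 71]
7 [100, 100, 100, 100, 100, 99, 99, 98, 97, 95, 91, 87, 82, 78, 75, 72, 70, 68, 65, 62, 61, 61, 62, 64, 67, 69, 71, 72, 72, 72, 72, 72, 72, 72]
8 [100, 100, 100, 100, 99, 98, 96, 93, 89, 84, 79, 75, 72, 70, 67, 64, 61, 58, 55, 53, 52, 52, 52, 53, 55, 58, 62, 65, 68, 70, 71, 72, 72, 73]
9 [100, 100, 100, 100, 100, 100, 99, 99, 97, 95, 92, 87, 83, 78, 75, 72, 70, 68, 64, 61, 57, 54, 52, 51, 50, 50, 52, 55, 59, 62, 66, 69, 71, 72]
```

The scene-view profile shows the clip was pushed out about 4.5 mm in frame 8, and in frame 9 it is back exactly at its rest profile, so it has clicked. I'll take the load off and check it again before letting go.

```bash
python3 - <<'E'
from h import *
from cell import env,monitor
th=-.010
while th<.05:
    th+=.004
    p,q=tool(arc(th,66.8),BY,DEL)
    env.line_to(p,attitude=q,feed=.006); s,Hb=rep(f"{th:.3f}")
    if s["contact_force"][2]<0.3: break
snap(10,("scene",))
xs=np.arange(-90,-40,1.5)
for k in(0,8,9,10):
    im=cv2.imread(f"pics/scene{k}.png").astype(np.float32).mean(2)
    out=[]
    for y in(10,16,22):
        uv=proj("scene",np.array([boxw([x,y,83]) for x in xs])).astype(np.float32)
        out.append(cv2.remap(im,uv[:,0],uv[:,1],cv2.INTER_LINEAR)[:,0])
    g=np.mean(out,0); g=g/g[:3].mean()*100; print(k,g.round().astype(int).tolist())
E
```

```text
-0.006 t 24.9 hinge box [-1.469e+01 -2.000e-02  7.126e+01] F [-0.15  1.59 15.41] gap 0.0102
-0.002 t 25.15 hinge box [-1.467e+01  1.000e-02  7.142e+01] F [ 0.32  1.61 14.49] gap 0.0105
0.002 t 25.4 hinge box [-14.71  -0.    71.47] F [ 0.26  0.98 12.38] gap 0.0103
0.006 t 25.65 hinge box [-1.474e+01 -2.000e-02  7.151e+01] F [ 1.68  1.69 10.32] gap 0.0103
0.010 t 25.9 hinge box [-1.480e+01  1.000e-02  7.153e+01] F [2.42 1.33 8.15] gap 0.0106
0.014 t 26.15 hinge box [-1.486e+01  1.000e-02  7.154e+01] F [2.09 0.6  6.92] gap 0.0104
0.018 t 26.4 hinge box [-1.489e+01  1.000e-02  7.158e+01] F [ 3.36 -0.13  5.69] gap 0.0102
0.022 t 26.65 hinge box [-1.491e+01  2.000e-02  7.162e+01] F [3.84 0.26 1.95] gap 0.0109
0.026 t 26.9 hinge box [-1.501e+01  4.000e-02  7.187e+01] F [ 3.8  -0.72 -0.12] gap 0.0109
0 [100, 100, 100, 100, 100, 100, 99, 99, 97, 95, 92, 88, 83, 79, 76, 74, 72, 69, 66, 62, 59, 56, 54, 52, 52, 52, 52, 53, 53, 52, 50, 49, 47, 46]
8 [100, 100, 100, 100, 99, 98, 96, 93, 89, 84, 79, 75, 72, 70, 67, 64, 61, 58, 55, 53, 52, 52, 52, 53, 55, 58, 62, 65, 68, 70, 71, 72, 72, 73]
9 [100, 100, 100, 100, 100, 100, 99, 99, 97, 95, 92, 87, 83, 78, 75, 72, 70, 68, 64, 61, 57, 54, 52, 51, 50, 50, 52, 55, 59, 62, 66, 69, 71, 72]
10 [100, 100, 100, 100, 100, 99, 99, 98, 96, 93, 90, 86, 81, 77, 74, 72, 70, 68, 64, 61, 58, 55, 52, 51, 51, 51, 53, 56, 60, 63, 67, 69, 71, 72]
```

```bash
python3 - <<'E'
from h import *
from cell import env,monitor
env.dwell(.1); rep()
for xr,th in((67.1,.024),(67.4,.024),(67.7,.024),(68.0,.024),(68.3,.024)):
    p,q=tool(arc(th,xr),BY,DEL)
    env.line_to(p,attitude=q,feed=.006); s,Hb=rep(f"{xr}")
    if s["contact_force"][0]<1: break
E
```

```text
t 27.05 hinge box [-1.504e+01  5.000e-02  7.194e+01] F [ 4.29 -0.43 -0.32] gap 0.0103
67.1 t 27.3 hinge box [-14.96   0.    71.82] F [ 3.87 -0.28 -0.37] gap 0.0105
67.4 t 27.55 hinge box [-1.489e+01  2.000e-02  7.174e+01] F [ 1.37 -0.55 -1.27] gap 0.0104
67.7 t 27.8 hinge box [-1.474e+01  2.000e-02  7.167e+01] F [ 0.57 -0.09 -0.94] gap 0.0106
```

Side load and press are now near zero, so I'll open the fingers and retreat straight up along the tool axis.

```bash
python3 - <<'E'
from h import *
from cell import env,monitor,fingers
fingers.let_go(); env.dwell(.3); s,Hb=rep("open")
env.line_to(np.array(s["ee_pos"])+np.array([0.002,0,.08]),feed=.08,guard=4)
s,Hb=rep("up"); env.line_to(np.array(s["ee_pos"])+np.array([0,0,.13]),feed=.2)
q=np.array(monitor.read_state()["joint_pos"]); q[1]=.3; q[0]=1.3; env.movej(q)
env.dwell(.3); snap(11); rep()
xs=np.arange(-90,-40,1.5)
for k in(0,8,9,11):
    im=cv2.imread(f"pics/scene{k}.png").astype(np.float32).mean(2)
    out=[]
    for y in(10,16,22):
        uv=proj("scene",np.array([boxw([x,y,83]) for x in xs])).astype(np.float32)
        out.append(cv2.remap(im,uv[:,0],uv[:,1],cv2.INTER_LINEAR)[:,0])
    g=np.mean(out,0); g=g/g[:3].mean()*100; print(k,g.round().astype(int).tolist())
a=cv2.imread("pics/scene11.png")[150:235,205:300]; c=cv2.imread("pics/top11.png")[150:210,345:425]
a=cv2.resize(a,None,fx=4.2,fy=4.2,interpolation=cv2.INTER_CUBIC);c=cv2.resize(c,None,fx=4.8,fy=4.8,interpolation=cv2.INTER_CUBIC)
o=np.zeros((max(a.shape[0],c.shape[0]),a.shape[1]+c.shape[1],3),np.uint8);o[:a.shape[0],:a.shape[1]]=a;o[:c.shape[0],a.shape[1]:]=c
cv2.imwrite("pics/h11.png",cv2.convertScaleAbs(o,alpha=1.3))
E
```

```text
open t 28.82 hinge box [-1.402e+01 -1.000e-02  7.195e+01] F [-0.03 -0.83 -1.54] gap 0.0853
up t 29.97 hinge box [-1.2440e+01  1.1000e-01  1.5128e+02] F [0.12 0.58 0.16] gap 0.0853
 t 33.89 hinge box [-645.15 -436.66  356.84] F [-1.04  0.37 -0.  ] gap 0.0857
0 [100, 100, 100, 100, 100, 100, 99, 99, 97, 95, 92, 88, 83, 79, 76, 74, 72, 69, 66, 62, 59, 56, 54, 52, 52, 52, 52, 53, 53, 52, 50, 49, 47, 46]
8 [100, 100, 100, 100, 99, 98, 96, 93, 89, 84, 79, 75, 72, 70, 67, 64, 61, 58, 55, 53, 52, 52, 52, 53, 55, 58, 62, 65, 68, 70, 71, 72, 72, 73]
9 [100, 100, 100, 100, 100, 100, 99, 99, 97, 95, 92, 87, 83, 78, 75, 72, 70, 68, 64, 61, 57, 54, 52, 51, 50, 50, 52, 55, 59, 62, 66, 69, 71, 72]
11 [100, 100, 100, 100, 99, 99, 99, 99, 97, 95, 92, 87, 83, 78, 76, 73, 72, 69, 66, 63, 60, 57, 55, 53, 53, 53, 54, 57, 61, 65, 68, 71, 72, 74]
```

View pics/h11.png

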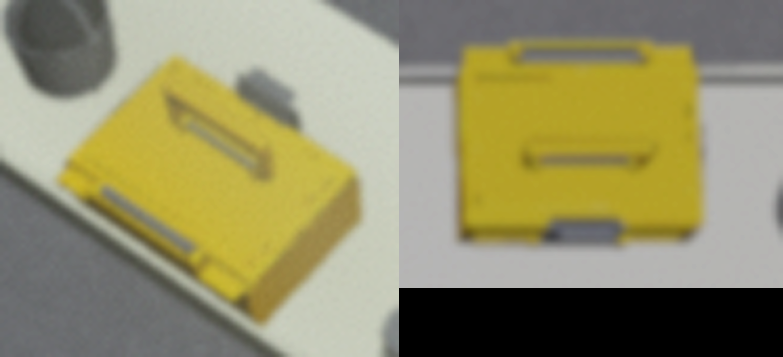

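View pics/top11.png

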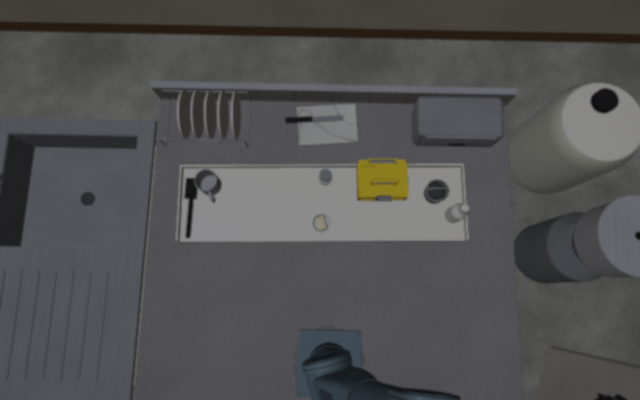

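The lid is shut: in the top view (383,180) px the rod shows over the lip and the clip is over the front edge. The bystanders are where they were. I'll compare with the first frames in numbers, then hand in.

```bash
python3 - <<'E'
from h import *
for n,rois in(("top",dict(mug=(190,165,225,205),brush=(180,175,196,240),ash=(308,210,335,236),jar=(316,165,336,188),scour=(420,175,452,208),bottle=(445,200,472,225),boxbase=(352,195,374,206),boxrail=(352,154,412,163))),("scene",dict(boxside=(270,205,292,230),boxrear=(214,186,262,232)))):
    A=cv2.imread(f"pics/{n}0.png").astype(np.float32).mean(2);B=cv2.imread(f"pics/{n}11.png").astype(np.float32).mean(2)
    for k,(a,b,c,d) in rois.items():
        s,r=cv2.phaseCorrelate(A[b:d,a:c].copy(),B[b:d,a:c].copy(),cv2.createHanningWindow((c-a,d-b),cv2.CV_32F)); print(n,k,np.round(s,2),round(float(np.abs(A[b:d,a:c]-B[b:d,a:c]).max()),1))
E
```

```text
top mug [-0.25  0.03] 4.0
top brush [0.   0.02] 4.0
top ash [0.49 0.57] 2.7
top jar [0.01 0.1 ] 2.3
top scour [ 0.01 -0.25] 2.3
top bottle [0.6  0.47] 2.3
top boxbase [-0.03  0.09] 13.7
top boxrail [0.08 0.57] 2.3
scene boxside [0.11 0.33] 42.7
scene boxrear [ 0.   -0.12] 52.0
```

```bash
python3 - <<'E'
from cell import sign_off
print(sign_off())
E
```

```text
the job is handed in; nothing more can be done
None
```

The lunch box is shut, and I handed the job in at about 34 s of robot time. I gripped the lid's handle bar and hooked the lip under the rail at about 0.24 rad front-up. It met the back wall, so I backed it off slightly and rocked the front down until the clip snapped. I then took the load off, let go and moved clear.

**What the last checks showed:**
- **Clip:** it was pushed out about 4.5 mm while the lid went down, then returned to its rest position over the lid. It was still there after I let go.
- **Lip:** the rail rod shows over the lid's lip in both views.
- **Box and other things:** box and bystanders show no real change from the first pictures. A few shift estimates came out at 0.5–0.6 px, but the brightness there changed only by noise, so I don't count them as movement.

**Weaker points:**
- **Pressed past the click:** the handle force peaked at 16.4 N. The clip seems to have caught at about 9–12 N, so I pressed slightly beyond the click, within the stated 12–17 N. I only see the tool force, so I could not measure the summed lid-to-box contact force directly.
- **Box position along x:** the lip met the wall about 1.5 mm before my camera estimate said it would, so I trusted the contact instead.
- **Lid pitch:** the scene camera could not confirm it well. I took it from the tool height.

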